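# Feed a brass meter flange under the marking press guard with a push stick

## Robot

A 7-joint arm with a two-finger parallel gripper is mounted at the origin on the work surface. World frame = base frame: x ahead of the robot, y to its left, z up, the work surface at z = 0. Lengths are in m, angles in rad, forces in N, time in s.
With the tool pointing down it reaches from about 0.4 to 0.85 m from the base axis. Payload 4.5 kg.
Tool frame: the origin (TCP) lies between the finger pads; the fingertips stand 19 mm ahead of it and the grasp point (between the pads) is the TCP (r.tips_ahead is the distance from the TCP to the fingertips, in m); z points along the fingers, y is the line along which they close (so a half turn about z gives the same grasp; the last joint's range is limited). The gripper opens to 88 mm and grips with 3 to 60 N. Pads are 18 mm wide; open, the fingers measure 123 mm over their backs; the gripper's body (75 mm by 187 mm) begins 45 mm behind the grasp point.
Start: joints at [-1.214, 0.689, -0.195, 1.565, 0.157, 0.902, -0.215], TCP at [0.198, 0.593, 0.258] pointing down, gripper open.
Joint ranges: [-3.01, 3.01], [-0.46, 2.08], [-1.47, 1.51], [0.13, 2.56], [-1, 4.14], [0.04, 2.09], [-2.66, 2.66]. Speed limits (rad/s): [2.57, 2.57, 3.14, 3.14, 3.14, 3.14, 3.14].

## Interface

Orientations are given as a unit quaternion [x, y, z, w].
In Python, from plant import r, cams, models gives the robot as it stands. The module is installed in compiled form; this text tells all that it offers.
- The arm moves only by the tool jog_arm, never from a script. Its arguments are lists of equal length, an entry for each row: "turn": the turn, a rotation vector about the tool's x, y, z in rad, a list of three; "translation": the shift along the tool's x, y, z in m, a list of three; "grip": the closure, from 0 (fully open) to 1 (shut). In form: {"turn": [[ax, ay, az], ...], "translation": [[tx, ty, tz], ...], "grip": [grip, ...]}. A call has 1 to 20 rows; each row is the pose to reach, as a shift and turn from the pose commanded when the call began, along the tool's axes at that moment; what a row does not reach only later rows make up. A row lasts 1/8 s, in which the tool goes at most 62.5 mm and 10.7 degrees, less where a joint would pass 70% of its speed; a pose out of reach is approached as far as the arm can. A call with a gripper value outside its range is refused whole. The fingers move at their own pace and stop on an object; "force" is the grip in N (left out, the last holds). Time passes only in rows, so rows that repeat a pose let the fingers close. It gives the time, the measured TCP pose, the force, the opening and the grip force at its end, in the units of the state.
- r.get_state(): the state, without advancing time (a new reading comes with each control period).
- cams.snapshot(name): name is "scene" or "top" or "wrist"; returns the picture (400x640x3 uint8, red, green, blue); there is no depth.
- cams.camera_params(name): a dict with "fx", "fy", "cx", "cy" (pixels), "k1" (the pictures are not rectified: a ray, as slopes to the right and down, at radius r is drawn at 1 + k1 r^2 times it, then the intrinsics apply), "eye" and "orientation" of the camera in the world. Camera axes: x right, y up, looking along -z (the intrinsics and any distortion apply to the point x, -y, -z); pixel columns grow to the right and rows downward; lengths in m; the calibration is good to about 2 mm. A picture is of the moment at which its call begins: read the wrist's pose just before it. camera_params takes no time and is no camera call; for the wrist camera it gives the pose at the moment of the call.
- r.finish_job(): hands the job in; it is judged then, once.
Trained networks look in the newest picture that a camera, given by its name, has taken for a name from the list of things; names that differ only in an ending like _2 or _b are one class to them, and where a whole thing is asked for, a point or a joint stands for the part that bears it (a point fixed in the world has none). Each returns a list of dicts, best first, with "p" (0 to 1); they miss things now and then, are a little off and sometimes report something else, mostly with a low value. They report only what shows in the picture. A call takes as long as a camera call. They do not tell look-alikes from the thing itself.
- models.find_in(camera, name): "position" ([x, y, z] in m, in world coordinates, good to about 4 mm: the middle of the surface that is visible of it).
- models.masks_of(camera, name): "pixels" (400x640 bool, what is visible of it).
- models.place_of(camera, name): "position" ([x, y, z] in m, in world coordinates, good to about 4 mm: a listed point, or the origin of a listed thing).
The state is a dict: "clock": time; "q": joint angles; "qd": joint speeds; "joint_torque": joint torques, N m; "tool_pos": TCP position; "eef_rot": TCP orientation; "contact_force": force on the tool from outside, world axes, zero at the start; "moment": the same for the moment, N m; "opening": opening from 0.0 (shut) to 1.0 (fully open); "finger_force": force on a finger pad.
Only numpy, scipy, OpenCV 4.12 (cv2) and the standard library are available. Lean on these libraries where they do the work, as an engineer would, in place of code of your own. Each camera call takes 0.05 s, during which the arm holds its last target. There are 200 camera calls.

## Task

Take the orange push stick from its tray and use it behind the brass flange to feed the flange through the low opening of the marking press's guard, until it sits square against the stop inside, pressed home firmly but not rammed. Then draw the stick out and lay it back in its tray as it was, the flange staying against the stop and the other fittings staying where they are.

Things in the scene. Friction and masses are not known exactly. Their poses are not given: they have to be found in the camera images.
- press: Bench marking press, fixed: grey base 200 mm wide whose flat top, 30 mm over the counter, is the feed table; clear guard 190 mm wide, 142 mm high above the feed table; green column and head behind. Origin: on the counter, below the middle of the guard's opening, in its front plane. Feed way = own -y. The feed table runs from y = +215 mm (open infeed end) to the opening at y = 0 and on inside.
- opening (a point): Middle of the sill of the guard's opening, on the feed table; axes as the press. The opening (yellow edge above) is 80 mm wide, only 18 mm high. Guide rails 9 mm high, 59 mm apart inside, run from y = +30 mm to 100 mm inside; from y = +70 to +30 mm they flare in from 94 mm apart.
- roller (a point): Axis of the black sprung hold-down roller, 30 mm diameter, 68 mm inside the opening; axes as the press. It hangs 10 mm over the feed table and rides up on the flange, which is pushed under it: the push rises by 3 to 6 N there, and it then takes 4 to 12 N in all to slide on. The stick's head never gets as far as the roller.
- stop_slot (a point): Front end of the slot in the feed table inside the guard in which the adjustable stop is clamped, 100 mm inside the opening, at feed table height; axes as the press. The stop (red cross bar 90 mm wide, with a black rubber-faced sprung pad 38 mm wide before it, facing the opening) is clamped with its pad's face anywhere 0 to 25 mm further in than this point: a setting that is not measured.
- stop_pad (a joint): How far the stop's sprung pad is pressed in, m: 0 untouched, 0.001 for each 10 N on the pad. At 0.0005 (5 N) the flange is pressed home, on top of the 4 to 12 N that the sliding takes (about 9 N on the pad is right); over 0.0018 (18 N on the pad) is ramming.
- flange: Brass meter flange, a flat plate 80 mm long (own y), 56 mm wide (own x), 12 mm thick, corners rounded 10 mm, 0.28 to 0.48 kg, dark bore and two bolt holes on top. Lies loose on the feed table before the opening, somewhat askew. Origin: centre of its underside. Its -y end goes in first; the stick pushes the middle of its +y end, a flat 36 mm wide.
- flange_front (a point): Middle of the flange's leading (-y) end face, 6 mm over its underside; axes as the flange.
- stick: Orange push stick, 0.16 kg: flat bar 18 mm wide, 12 mm high, 260 mm long, with a 36 mm wide, 12 mm high cross head at the tip and an upright handle. Origin: on its underside below the middle of the handle. It points along its own -y: head's flat front 190 mm from the origin at -y, tail 70 mm at +y. Slides flat on the feed table.
- stick_grip (a point): Middle of the stick's handle where it is gripped, 40 mm over the stick's underside; axes as the stick. The handle is 64 mm long (y), 26 mm thick (x) and reaches from 12 to 60 mm over the underside; grip it from above, closing along x.
- tray: Wooden tray, fixed on the counter, 320 mm long (own y), 76 mm wide (own x), walls 5 mm thick and 14 mm high, floor 5 mm thick. Origin: centre of its underside. The stick lies in it lengthwise, pointing to the tray's -y, its origin about 60 mm to +y of the tray's centre.
- coupling_a: Bystander: brass meter coupling standing on its nut, 47 mm diameter, 61 mm high. Origin: centre of its underside.
- coupling_b: Bystander: a second brass meter coupling, the same.
- nozzle: Bystander: chrome flow nozzle standing on the counter, 40 mm diameter, 84 mm high. Origin: centre of its underside.
- strainer_cap: Bystander: white plastic strainer cap, 48 mm diameter, 24 mm high, standing on the feed table beside the flange's path. Origin: centre of its underside.
- reducer: Bystander: small copper reducer fitting, 28 mm diameter, 40 mm high, standing on the feed table beside the flange's path. Origin: centre of its underside.
- gasket: Bystander: black rubber gasket ring on the counter, 52 mm diameter, 5 mm high. Origin: centre of its underside.
- wrench: Bystander: steel wrench lying on the counter, 170 mm long.
Not all that is in view belongs to the job. Of the things that look like the flange, the smallest one is meant.

How it is judged:
On the way, in this order (a step that is already met when the one before it is completed fails the run):
1. the gripper holds the push stick, the stick pushes the flange, and the flange's front is through the guard's opening (contact force between the fingers and stick above 1 N and contact force between stick and flange above 0.5 N and y of flange_front in the frame of press below -0.005 m), for 0.05 s.
2. the flange is pressed against the stop pad with at least 5 N by the stick for 0.3 s, square to it (value of joint stop_pad above 0.0005 m and contact force between stick and flange above 3 N and angle between the y axis of flange and the y axis of press, either way round below 0.05 rad), for 0.3 s.
At the end, for the whole second after the job is handed in: Flange flat and at rest, still against the stop pad (pad in by 0.1 mm or more), square within 0.05 rad; stick released, upright and at rest on its tray floor, pointing to the tray's -y, its origin within 22 mm of the tray's centre line and 35 to 85 mm to +y of its centre (value of joint stop_pad above 0.0001 m and angle between the y axis of flange and the y axis of press, either way round below 0.05 rad and angle between flange's own z axis and vertical below 0.05 rad and linear speed of each of flange, stick below 0.01 m/s and x of stick in the frame of tray between -0.022 and 0.022 m and y of stick in the frame of tray between 0.035 and 0.085 m and z of stick in the frame of tray below 0.009 m and angle between stick's own z axis and vertical below 0.08 rad); the robot touches nothing.
It fails at once if the flange is rammed: more than 18 N on the stop pad (value of joint stop_pad above 0.0018 m).
It fails at once if a bystander (coupling, nozzle, strainer cap, reducer, gasket or wrench) is moved by more than 15 mm (distance of any of coupling_a, coupling_b, nozzle, strainer_cap, reducer, gasket, wrench from where it was at the start of the episode above 0.015 m).
It also fails if it takes over 64 s, if anything falls off the work surface, if the arm or the gripper's body presses on something with over 40 N, if the wrist force passes 120 N, or if a joint passes its speed limit or range.

## Working session

There is one attempt and no reset: what is moved stays moved. The work goes in short steps, Python scripts to look and compute and a tool call to move; the robot and the scene stay as the last step left them, time stands still between calls to the robot, and variables do not carry over. Pictures are saved under pics/ and viewed, at most 10 in all, crops included, and the job is handed in when it is done.

Besides the shell and the picture viewer there is one more tool, called after "Emit:" as a command line: name --argument value ..., lists and objects as JSON in quotes. jog_arm: Moves the arm, as the interface text tells. Its arguments: {"type":"object","properties":{"turn":{"type":"array"},"translation":{"type":"array"},"grip":{"type":"array"},"force":{"type":"number"}},"required":["turn","translation","grip"]}

```bash
mkdir -p pics; cat > h.py <<'E'
import numpy as np, cv2
from scipy.spatial.transform import Rotation as R
from plant import r, cams, models
def pix(c,P):
    p=cams.camera_params(c); Rm=R.from_quat(p['orientation']).as_matrix() if len(np.shape(p['orientation']))==1 else np.array(p['orientation'])
    v=(np.atleast_2d(P)-p['eye'])@Rm; s=np.c_[v[:,0],-v[:,1]]/-v[:,2:3]
    s=s*(1+p['k1']*(s**2).sum(1,keepdims=True)); return s*[p['fx'],p['fy']]+[p['cx'],p['cy']]
def ray(c,uv,z):
    p=cams.camera_params(c); Rm=R.from_quat(p['orientation']).as_matrix() if len(np.shape(p['orientation']))==1 else np.array(p['orientation'])
    d=(np.atleast_2d(uv).astype(float)-[p['cx'],p['cy']])/[p['fx'],p['fy']]; s=d.copy()
    for _ in range(20): s=d/(1+p['k1']*(s**2).sum(1,keepdims=True))
    w=np.c_[s[:,0],-s[:,1],-np.ones(len(s))]@Rm.T; e=np.array(p['eye'])
    return e+w*((z-e[2])/w[:,2:3])
def save(c,n):
    im=cams.snapshot(c); cv2.imwrite(f'pics/{n}.png',im[:,:,::-1]); return im
E
python3 - <<'E'
from h import *
np.set_printoptions(precision=4,suppress=True)
for c in ['top','scene']:
    save(c,c); p=cams.camera_params(c); print(c,p)
    for n in ['press','opening','roller','stop_slot','flange','flange_front','stick','stick_grip','tray','strainer_cap','reducer','coupling_a','nozzle']:
        for d in models.place_of(c,n)[:4]: print(n,round(d['p'],2),np.round(d['position'],4), pix(c,d['position']).round()[0])
a=cv2.imread('pics/top.png');
print(r.get_state())
E
```

```text
top {'fx': 382.5775830826116, 'fy': 382.5775830826116, 'cx': 312.9612641295727, 'cy': 199.95151080344695, 'k1': -0.06400205123287316, 'eye': array([0.3101, 0.0375, 1.0118]), 'orientation': array([ 0.0647, -0.0689, -0.6969,  0.711 ])}
press 0.92 [ 0.4963 -0.2108  0.0011] [403. 204.]
press 0.4 [0.4905 0.3453 0.0513] [192. 199.]
press 0.31 [ 0.4289 -0.1683  0.0336] [391. 228.]
press 0.21 [0.7469 0.0718 0.0047] [301. 114.]
opening 0.8 [ 0.5004 -0.2098  0.0302] [406. 201.]
stop_slot 0.41 [ 0.7402 -0.1124 -0.0016] [366. 119.]
stop_slot 0.27 [ 0.6964  0.3234 -0.0015] [211. 131.]
flange 0.84 [ 0.7041 -0.2304 -0.0013] [408. 132.]
flange 0.67 [ 0.2403 -0.3234  0.0018] [448. 302.]
flange 0.6 [ 0.5327 -0.079   0.0287] [356. 188.]
flange 0.44 [ 0.5153 -0.1099  0.0373] [368. 194.]
flange_front 0.84 [ 0.5135 -0.1114  0.0359] [369. 195.]
flange_front 0.77 [ 0.7194 -0.1811  0.0079] [391. 125.]
flange_front 0.59 [ 0.2967 -0.3403  0.0048] [454. 280.]
stick 0.9 [0.4873 0.3477 0.0056] [196. 203.]
stick_grip 0.8 [0.4861 0.346  0.0483] [192. 201.]
tray 0.7 [ 0.4927  0.2856 -0.0001] [219. 202.]
strainer_cap
[... 1110 characters left out ...]
.1897  0.0328] [287. 273.]
coupling_a 0.9 [ 0.7441  0.2236 -0.001 ] [433. 220.]
coupling_a 0.81 [0.6963 0.3214 0.0025] [433. 195.]
nozzle 0.84 [ 0.7418  0.068  -0.0008] [405. 251.]
{'clock': 1.4, 'q': array([-1.2142,  0.6891, -0.1945,  1.5653,  0.1573,  0.9025, -0.2151]), 'qd': array([ 0.0006,  0.0005, -0.0004,  0.0019, -0.0017,  0.0001,  0.0001]), 'joint_torque': array([ -0.0004, -52.749 ,  -1.2673, -15.3742,  -0.0519,  -0.0008,
         0.    ]), 'tool_pos': array([0.1983, 0.5927, 0.2577]), 'eef_rot': array([0.1607, 0.987 , 0.    , 0.    ]), 'contact_force': array([ 0.5066,  1.1227, -0.5654]), 'moment': array([ 0.0116, -0.0119,  0.0484]), 'finger_force': 0.0, 'opening': 1.0040580497419898}
```

View pics/top.png

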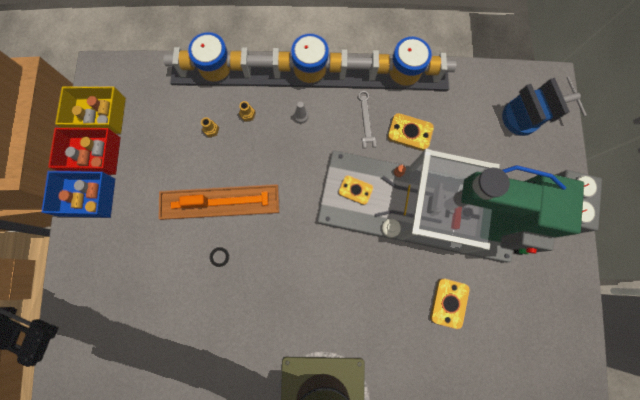

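View pics/scene.png

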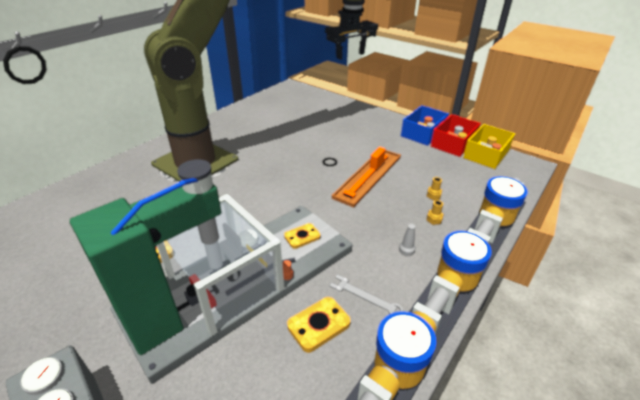

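The scene has three yellow plates: top (356,190) on the feed table, (411,131) and (451,303) on the counter. The smallest is (356,190), which also lies before the opening as described. I'll confirm this in a crop and measure the yaws.

```bash
python3 - <<'E'
from h import *
im=save('top','t2')[:,:,::-1]
cv2.imwrite('pics/c.png',cv2.resize(im[140:270,310:510],None,fx=4,fy=4,interpolation=cv2.INTER_CUBIC))
def rect(n,z,c='top'):
    for d in models.masks_of(c,n)[:3]:
        v,u=np.nonzero(d['pixels']); P=ray(c,np.c_[u,v],z)[:,:2]*1000
        q=cv2.minAreaRect(P.astype(np.float32)); m=P.mean(0); w=np.linalg.eigh(np.cov(P.T))[1][:,1]
        print(n,round(d['p'],2),len(u),np.round(q[0],1),np.round(q[1],1),round(q[2],1),'mean',m.round(1),'axis deg',np.degrees(np.arctan2(w[1],w[0])).round(1))
rect('flange',.042); rect('tray',.014); rect('stick',.017); rect('press',.03)
E
```

```text
flange 0.89 1463 [ 242.5 -309.9] [ 85.4 113.4] 75.9 mean [ 241.7 -310.9] axis deg 164.1
flange 0.86 674 [527.3 -75.1] [81.  59.7] 67.3 mean [527.  -75.2] axis deg 67.4
flange 0.77 1202 [ 689.5 -225.9] [113.8  86.2] 73.9 mean [ 688.7 -225. ] axis deg 74.9
tray 0.89 2176 [492.3 286.2] [ 78.5 316.4] 4.6 mean [489.1 283.3] axis deg 95.5
tray 0.38 102 [ 586.  -199.4] [24.8 34.3] 45.8 mean [ 585.7 -198.7] axis deg 139.1
tray 0.28 176 [748.6  74.4] [56.8 33.4] 1.3 mean [744.8  73.7] axis deg -176.8
press 0.96 19728 [ 498.6 -341.6] [702.2 265.4] 81.6 mean [ 495.4 -345.8] axis deg 86.2
press 0.46 121 [ 582.2 -195. ] [26.3 37.6] 45.5 mean [ 581.9 -195.1] axis deg 138.6
```

View pics/c.png

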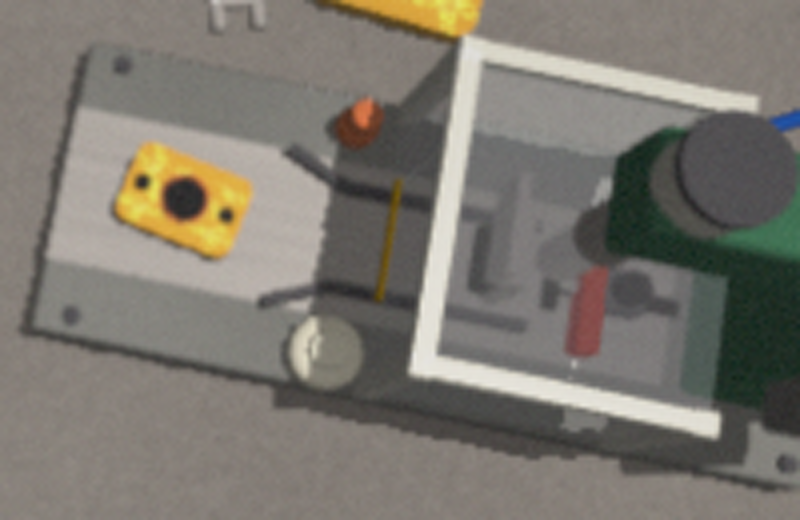

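The crop shows the wanted flange at crop (184,199), 80x59 mm against 85x113 mm for the others. The yellow edge runs (398,182)-(380,298), the base's infeed corners are (95,45) and (28,330), the reducer is at (358,122) and the cap at (325,352).

```bash
python3 - <<'E'
from h import *
np.set_printoptions(precision=4,suppress=True)
f=lambda L,z: ray('top',np.array(L)/4+[309.6,139.6],z)
def ang(L,z):
    P=f(L,z); d=P[1]-P[0]; print(P[:,:2].round(4).tolist(), 'ang',np.degrees(np.arctan2(d[1],d[0])).round(1), 'len',np.linalg.norm(d).round(4),'mid',P.mean(0)[:2])
ang([(95,45),(28,330)],.03); ang([(28,330),(270,385)],.03); ang([(398,182),(380,298)],.048)
ang([(315,287),(525,325)],.039); ang([(48,262),(260,302)],.03); ang([(78,107),(285,150)],.03)
ang([(290,150),(262,302)],.039); ang([(330,185),(315,287)],.039);ang([(95,45),(270,78)],.03)
for n in ['stick','stick_grip']:
    for d in models.find_in('top',n)[:1]: print(n,d['position'])
im=cams.snapshot('top'); hsv=cv2.cvtColor(im,cv2.COLOR_RGB2HSV)
m=(hsv[:,:,0]>7)&(hsv[:,:,0]<18)&(hsv[:,:,1]>235)&(hsv[:,:,2]>190); m[:,:165]=0;m[:,275:]=0;m[:185]=0;m[220:]=0
v,u=np.nonzero(m); print(len(u),u.min(),u.max())
k=u>206
P=ray('top',np.c_[u,v][k],.017)[:,:2]
q=cv2.minAreaRect((P*1000).astype(np.float32)); print(q, P.mean(0))
l=cv2.fitLine((P*1000).astype(np.float32),cv2.DIST_HUBER,0,.01,.01).ravel(); print(l,np.degrees(np.arctan2(l[1],l[0])))
print(r.get_state()['clock'])
E
```

```text
[[0.6334, -0.0186], [0.44, 0.023]] ang 167.9 len 0.1978 mid [0.5367 0.0022]
[[0.44, 0.023], [0.4074, -0.1335]] ang -101.8 len 0.1599 mid [ 0.4237 -0.0552]
[[0.5392, -0.2156], [0.4627, -0.2018]] ang 169.8 len 0.0778 mid [ 0.5009 -0.2087]
[[0.4704, -0.1618], [0.4482, -0.2984]] ang -99.2 len 0.1384 mid [ 0.4593 -0.2301]
[[0.4849, 0.0108], [0.4613, -0.1275]] ang -99.7 len 0.1403 mid [ 0.4731 -0.0584]
[[0.59, -0.0076], [0.5636, -0.1453]] ang -100.9 len 0.1402 mid [ 0.5768 -0.0765]
[[0.5613, -0.147], [0.46, -0.1273]] ang 169.0 len 0.1032 mid [ 0.5106 -0.1371]
[[0.5383, -0.1729], [0.4704, -0.1618]] ang 170.7 len 0.0687 mid [ 0.5044 -0.1674]
[[0.6334, -0.0186], [0.613, -0.136]] ang -99.8 len 0.1192 mid [ 0.6232 -0.0773]
stick [0.4897, 0.3002, 0.0183]
553 171 267
((500.38446044921875, 233.70596313476562), (29.698944091796875, 156.9613037109375), 1.2020092010498047) [0.4961 0.2315]
[  0.0907  -0.9959 495.8458 235.5449] -84.79887
1.8
```

Emit:
jog_arm --turn '[[0,0,1.157],[0,0,1.157],[0,0,1.157],[0,0,1.157],[0,0,1.157],[0,0,1.157],[0,0,1.157],[0,0,1.157],[0,0,1.157],[0,0,1.157]]' --translation '[[-0.353,-0.1435,0.098],[-0.353,-0.1435,0.098],[-0.353,-0.1435,0.098],[-0.353,-0.1435,0.098],[-0.353,-0.1435,0.098],[-0.353,-0.1435,0.098],[-0.353,-0.1435,0.098],[-0.353,-0.1435,0.098],[-0.353,-0.1435,0.098],[-0.353,-0.1435,0.098]]' --grip '[0,0,0,0,0,0,0,0,0,0]'

```text
clock: 3.05
tool_pos: [0.4859, 0.3469, 0.1601]
eef_rot: [0.673, 0.74, 0.0, -0.001]
contact_force: [0.2, -0.5, -0.7]
opening: 1.003
finger_force: 0.0
```

```bash
python3 - <<'E'
from h import *
np.set_printoptions(precision=4,suppress=True)
s=r.get_state(); print(s['clock'],s['tool_pos'],R.from_quat(s['eef_rot']).as_matrix(),s['contact_force'],s['q'])
save('wrist','w1')
for n in ['stick','stick_grip','tray']:
    for d in models.place_of('wrist',n)[:1]: print(n,d['p'],d['position'],pix('wrist',d['position']))
for d in models.masks_of('wrist','stick')[:1]:
    v,u=np.nonzero(d['pixels']);print(len(u),u.min(),u.max(),v.min(),v.max())
E
```

```text
3.05 [0.4859 0.3469 0.1601] [[-0.095   0.9955 -0.0006]
 [ 0.9955  0.095   0.0018]
 [ 0.0018 -0.0004 -1.    ]] [ 0.1897 -0.5398 -0.7316] [-0.735   0.7803  0.0678  1.748  -0.0857  0.6156 -0.5216]
stick 0.8 [0.4876, 0.3431, 0.0087] [[317.1924 186.0995]]
stick_grip 0.95 [0.4857, 0.3454, 0.0448] [[314.7664 194.8722]]
tray 0.9 [0.4911, 0.2872, 0.0022] [[314.8686 240.5866]]
6264 300 336 105 364
```

View pics/w1.png

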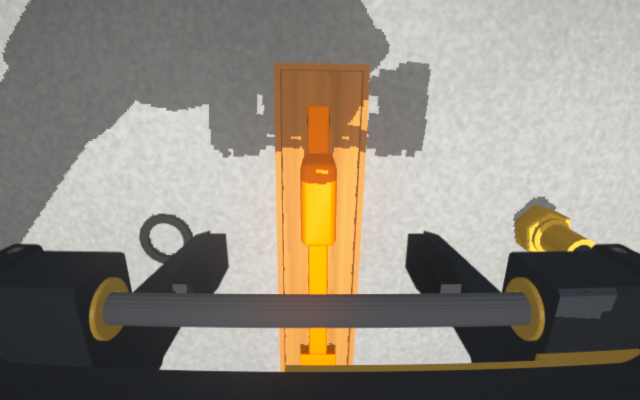

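The wrist view shows the stick's handle centred at about (318,205), in line with the tool and between the fingers, and the tray is straight. I'm descending and gripping.

Emit:
jog_arm --turn '[[0,0,0],[0,0,0],[0,0,0],[0,0,0],[0,0,0],[0,0,0],[0,0,0],[0,0,0],[0,0,0]]' --translation '[[-0.001,0,0.05],[-0.001,0,0.1],[-0.001,0,0.115],[-0.001,0,0.115],[-0.001,0,0.115],[-0.001,0,0.115],[-0.001,0,0.115],[-0.001,0,0.115],[-0.001,0,0.115]]' --grip '[0,0,0,0,1,1,1,1,1]' --force 40

```text
clock: 4.42
tool_pos: [0.4877, 0.3437, 0.0449]
eef_rot: [0.674, 0.739, 0.0, 0.0]
contact_force: [0.0, 0.4, 0.5]
opening: 0.449
finger_force: 0.0
```

Emit:
jog_arm --turn '[[0,0,0],[0,0,0],[0,0,0],[0,0,0]]' --translation '[[0,0,0],[0,0,0],[0,0,0],[0,0,0]]' --grip '[1,1,1,1]' --force 40

```text
clock: 4.92
tool_pos: [0.4875, 0.3437, 0.0447]
eef_rot: [0.674, 0.739, -0.0, -0.0]
contact_force: [0.8, 0.0, 0.3]
opening: 0.295
finger_force: 40.0
```

```bash
python3 - <<'E'
from h import *
np.set_printoptions(precision=4,suppress=True)
s=r.get_state(); print(s['clock'],s['tool_pos'],s['finger_force'],s['opening'],s['contact_force'],R.from_quat(s['eef_rot']).as_matrix())
for c in ['top','wrist']:
    cams.snapshot(c)
    for n in ['stick','stick_grip']:
        for d in models.place_of(c,n)[:1]: print(c,n,d['p'],d['position'])
E
```

```text
4.925 [0.4875 0.3437 0.0447] 39.994965652003884 0.29465125985063245 [0.7754 0.0438 0.3168] [[-0.091   0.9959 -0.0001]
 [ 0.9959  0.091   0.    ]
 [ 0.     -0.0001 -1.    ]]
top stick 0.62 [0.4831, 0.3433, 0.0068]
top stick_grip 0.74 [0.4888, 0.3454, 0.0497]
wrist stick 0.78 [0.4916, 0.3423, 0.0075]
wrist stick_grip 0.57 [0.4898, 0.3458, 0.0455]
```

Emit:
jog_arm --turn '[[0,0,0],[0,0,0],[0,0,0.1],[0,0,0.25],[0,0,0.4],[0,0,0.485],[0,0,0.485],[0,0,0.485],[0,0,0.485]]' --translation '[[0,0,-0.04],[0,0,-0.08],[-0.04,0.022,-0.11],[-0.09,0.05,-0.11],[-0.14,0.077,-0.11],[-0.187,0.104,-0.11],[-0.207,0.1145,-0.11],[-0.207,0.1145,-0.11],[-0.207,0.1145,-0.11]]' --grip '[1,1,1,1,1,1,1,1,1]'

```text
clock: 6.35
tool_pos: [0.6189, 0.151, 0.1543]
eef_rot: [0.831, 0.556, -0.0, -0.002]
contact_force: [-0.4, 1.4, -1.0]
opening: 0.291
finger_force: 40.0
```

```bash
python3 - <<'E'
from h import *
np.set_printoptions(precision=4,suppress=True)
s=r.get_state(); print(s['clock'],s['tool_pos'],s['contact_force'],R.from_quat(s['eef_rot']).as_matrix()[:,0])
im=save('top','t3')[:,:,::-1]
cv2.imwrite('pics/c3.png',cv2.resize(im[120:260,240:440],None,fx=4,fy=4,interpolation=cv2.INTER_CUBIC))
for d in models.masks_of('top','flange')[:3]:
    v,u=np.nonzero(d['pixels']); P=ray('top',np.c_[u,v],.042)[:,:2]*1000; w=np.linalg.eigh(np.cov(P.T))[1][:,1]
    print(d['p'],P.mean(0),cv2.minAreaRect(P.astype(np.float32)),np.degrees(np.arctan2(w[1],w[0])))
for n in ['stick','stick_grip']:
    for d in models.place_of('top',n)[:1]: print(n,d['p'],d['position'])
# predicted head front corners & flange rear
a=R.from_quat(s['eef_rot']).as_matrix()[:2,0]; p=s['tool_pos'][:2]-.1885*a; n=np.array([a[1],-a[0]])
for k in (-.018,.018): print('head pred px',(pix('top',np.r_[p+k*n,s['tool_pos'][2]-.0277])[0]-[239.6,119.6])*4)
E
```

```text
6.35 [0.6189 0.151  0.1543] [-0.4477  1.3854 -1.0405] [0.3806 0.9247 0.0014]
0.9 [ 688.7497 -225.0867] ((688.8712158203125, -225.80926513671875), (115.00459289550781, 86.71566772460938), 73.08430480957031) 73.2292378277851
0.89 [ 240.8925 -311.3796] ((241.73956298828125, -311.30804443359375), (84.5079116821289, 112.41997528076172), 76.99356842041016) 164.6563497866202
0.7 [526.024  -75.1066] ((525.17041015625, -74.89553833007812), (79.91999816894531, 61.6411247253418), 68.73172760009766) 76.17817989122742
stick 0.69 [0.6159, 0.1523, 0.1135]
stick_grip 0.92 [0.6207, 0.1532, 0.1584]
head pred px [379.7574 239.1869]
head pred px [403.0315 185.769 ]
```

View pics/c3.png

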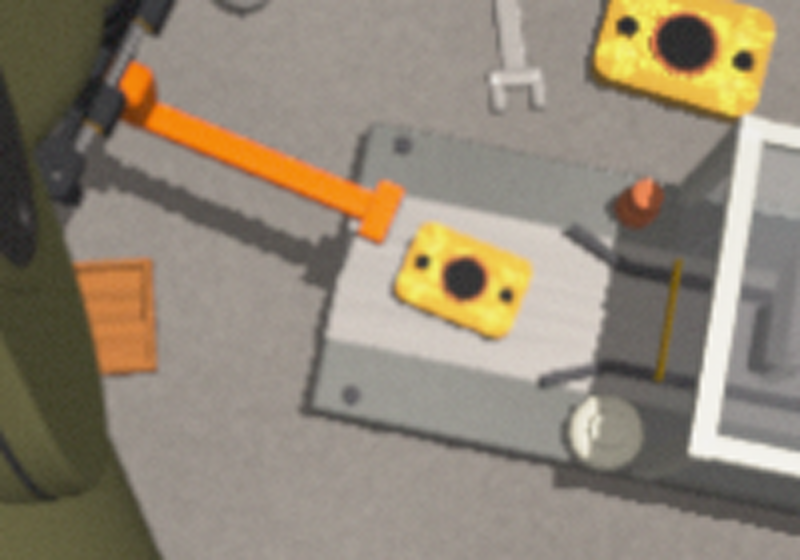

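The crop shows the stick head's front at about (387,240)-(403,187), just as predicted, behind the flange's +y end at (398,290)-(428,222) and in line with it. I'm lowering to the feed table.

Emit:
jog_arm --turn '[[0,0,0],[0,0,0],[0,0,0],[0,0,0],[0,0,0]]' --translation '[[0,0,0.04],[0,0,0.075],[0,0,0.084],[0,0,0.084],[0,0,0.084]]' --grip '[1,1,1,1,1]'

```text
clock: 7.18
tool_pos: [0.6216, 0.1483, 0.0723]
eef_rot: [0.832, 0.555, 0.001, 0.001]
contact_force: [0.3, -0.0, -2.3]
opening: 0.292
finger_force: 40.0
```

Emit:
jog_arm --turn '[[0,0,0],[0,0,0],[0,0,0],[0,0,0],[0,0,0],[0,0,0]]' --translation '[[0,0,0.001],[-0.004,0,0.0015],[-0.008,0,0.0015],[-0.012,0,0.0015],[-0.016,0,0.0015],[-0.02,0,0.0015]]' --grip '[1,1,1,1,1,1]'

```text
clock: 7.92
tool_pos: [0.6135, 0.1308, 0.0696]
eef_rot: [0.832, 0.555, 0.001, -0.0]
contact_force: [1.4, 3.7, -0.7]
opening: 0.292
finger_force: 40.0
```

```bash
cat >> h.py <<'E'
O=np.array([.5005,-.209]); PA=np.radians(80.0)
def rows(way,z,L=.189):
    s=r.get_state(); M=R.from_quat(s['eef_rot']).as_matrix(); a0=np.arctan2(M[1,0],M[0,0])
    u=np.array([np.cos(PA),np.sin(PA)]); n=np.array([u[1],-u[0]])
    h=s['tool_pos'][:2]-L*M[:2,0]/np.linalg.norm(M[:2,0])-O
    print('now',s['clock'],s['tool_pos'],'head press x,y',h@n,h@u,'rel deg',np.degrees(a0-PA),s['contact_force'],'push',s['contact_force'][:2]@u)
    for x,y,dg in way:
        a=PA+np.radians(dg); t=O+x*n+y*u+L*np.array([np.cos(a),np.sin(a)])
        d=M.T@(np.r_[t,z]-s['tool_pos']); print('turn',round(-(a-a0),3),'tr',d.round(4).tolist())
E
python3 - <<'E'
from h import *
np.set_printoptions(precision=4,suppress=True)
rows([(.0072,.161,-9.5),(.0048,.152,-6.3),(.0024,.143,-3),(0,.134,0),(0,.125,0)],.0702)
save('top','t4')
for d in models.masks_of('top','flange')[:3]:
    v,u=np.nonzero(d['pixels']); P=ray('top',np.c_[u,v],.042)[:,:2]*1000; w=np.linalg.eigh(np.cov(P.T))[1][:,1]
    print(P.mean(0),cv2.minAreaRect(P.astype(np.float32)),np.degrees(np.arctan2(w[1],w[0])))
E
```

```text
now 7.925 [0.6135 0.1308 0.0696] head press x,y 0.011301437677558679 0.1697416442559591 rel deg -12.514821635182013 [ 1.3742  3.6776 -0.6722] push 3.860394321040368
turn -0.053 tr [-0.0097, -0.012, -0.0007]
turn -0.108 tr [-0.0198, -0.023, -0.0007]
turn -0.166 tr [-0.0306, -0.0341, -0.0007]
turn -0.218 tr [-0.0418, -0.0442, -0.0008]
turn -0.218 tr [-0.0506, -0.0423, -0.0008]
[ 240.3516 -310.3353] ((241.79678344726562, -309.90728759765625), (87.42472839355469, 116.63365936279297), 76.78752136230469) 162.37513938072493
[ 688.2663 -225.9519] ((689.1134643554688, -226.6714630126953), (114.79656982421875, 87.59416198730469), 73.9223861694336) 75.92904323418728
[525.1394 -80.0206] ((525.9575805664062, -79.58793640136719), (79.8658218383789, 59.513648986816406), 66.87330627441406) 67.37730798570858
```

Emit:
jog_arm --turn '[[0,0,-0.026],[0,0,-0.053],[0,0,-0.08],[0,0,-0.108],[0,0,-0.137],[0,0,-0.166],[0,0,-0.192],[0,0,-0.218],[0,0,-0.218],[0,0,-0.218]]' --translation '[[-0.005,-0.006,0],[-0.0097,-0.012,0],[-0.0147,-0.0175,0],[-0.0198,-0.023,0],[-0.025,-0.0285,0],[-0.0306,-0.0341,0],[-0.0362,-0.039,0],[-0.0418,-0.0442,0],[-0.0506,-0.0423,0],[-0.0506,-0.0423,0]]' --grip '[1,1,1,1,1,1,1,1,1,1]'

```text
clock: 9.28
tool_pos: [0.5533, 0.0976, 0.0692]
eef_rot: [0.767, 0.642, -0.001, -0.0]
contact_force: [1.7, 1.5, 1.2]
opening: 0.294
finger_force: 40.0
```

```bash
python3 - <<'E'
from h import *
np.set_printoptions(precision=4,suppress=True)
rows([(0,.11,0),(0,.05,0),(0,.0,0)],.0697)
im=save('top','t5')[:,:,::-1]
cv2.imwrite('pics/c5.png',cv2.resize(im[140:270,310:510],None,fx=4,fy=4,interpolation=cv2.INTER_CUBIC))
for d in models.masks_of('top','flange')[:4]:
    v,u=np.nonzero(d['pixels']); P=ray('top',np.c_[u,v],.042)[:,:2]*1000; w=np.linalg.eigh(np.cov(P.T))[1][:,1]
    print(P.mean(0),cv2.minAreaRect(P.astype(np.float32)),np.degrees(np.arctan2(w[1],w[0])))
E
```

```text
now 9.275 [0.5533 0.0976 0.0692] head press x,y -0.001607296631788151 0.12207893812816581 rel deg -0.11544816882860917 [1.7498 1.4722 1.2392] push 1.7537258571809675
turn -0.002 tr [-0.0121, 0.0013, -0.0005]
turn -0.002 tr [-0.0721, 0.0014, -0.0004]
turn -0.002 tr [-0.1221, 0.0015, -0.0004]
[ 688.8741 -224.9939] ((689.0791625976562, -225.69540405273438), (115.29874420166016, 86.30339050292969), 74.58309173583984) 74.92520358996897
[ 241.0602 -311.3822] ((242.06732177734375, -311.0999755859375), (86.49293518066406, 112.57457733154297), 78.87897491455078) 166.15083942943193
[ 511.3248 -127.9802] ((510.8236083984375, -128.09437561035156), (78.66243743896484, 57.613487243652344), 79.04007720947266) 78.60692883092362
[ 492.9134 -344.7631] ((499.2861633300781, -336.88507080078125), (694.4666137695312, 264.8356628417969), 80.15499877929688) 86.22428016878771
```

View pics/c5.png

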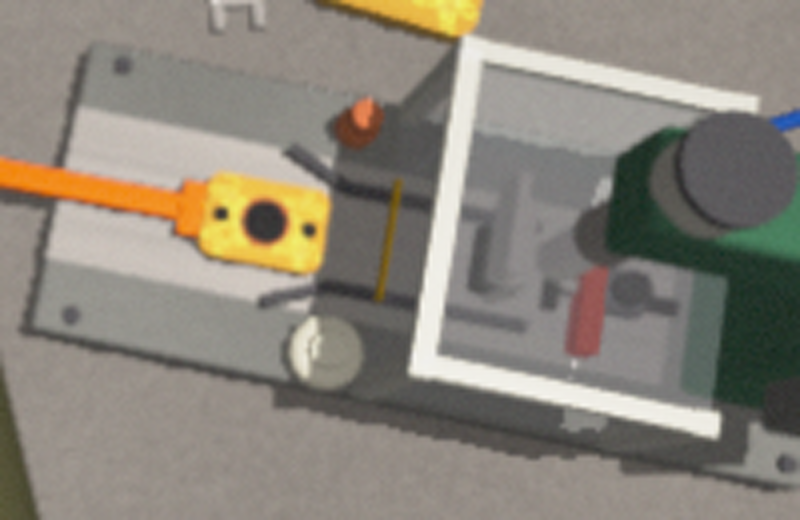

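The crop shows the flange square and between the flared rails: rear face at about (205,215), front at (325,240), head behind it at (190,208). I'm feeding it on.

Emit:
jog_arm --turn '[[0,0,0],[0,0,0],[0,0,0],[0,0,0],[0,0,0],[0,0,0],[0,0,0],[0,0,0],[0,0,0],[0,0,0]]' --translation '[[-0.006,0,-0.0003],[-0.012,0,-0.0003],[-0.018,0,-0.0003],[-0.024,0,-0.0003],[-0.03,0,-0.0003],[-0.036,0,-0.0003],[-0.042,0,-0.0003],[-0.048,0,-0.0003],[-0.054,0,-0.0003],[-0.06,0,-0.0003]]' --grip '[1,1,1,1,1,1,1,1,1,1]'

```text
clock: 10.62
tool_pos: [0.5437, 0.0396, 0.0695]
eef_rot: [0.767, 0.642, -0.0, -0.0]
contact_force: [0.9, 4.7, -0.6]
opening: 0.289
finger_force: 40.0
```

```bash
python3 - <<'E'
from h import *
np.set_printoptions(precision=4,suppress=True)
rows([(-.002,.05,0),(-.002,.0,0)],.0697)
im=save('top','t6')[:,:,::-1]
cv2.imwrite('pics/c6.png',cv2.resize(im[140:270,310:510],None,fx=4,fy=4,interpolation=cv2.INTER_CUBIC))
E
```

```text
now 10.625 [0.5437 0.0396 0.0695] head press x,y -0.0009420950810505455 0.0632916017993821 rel deg -0.08355633813420547 [ 0.8604  4.6835 -0.6419] push 4.761782423384283
turn -0.001 tr [-0.0133, -0.0013, -0.0002]
turn -0.001 tr [-0.0633, -0.0012, -0.0002]
```

View pics/c6.png

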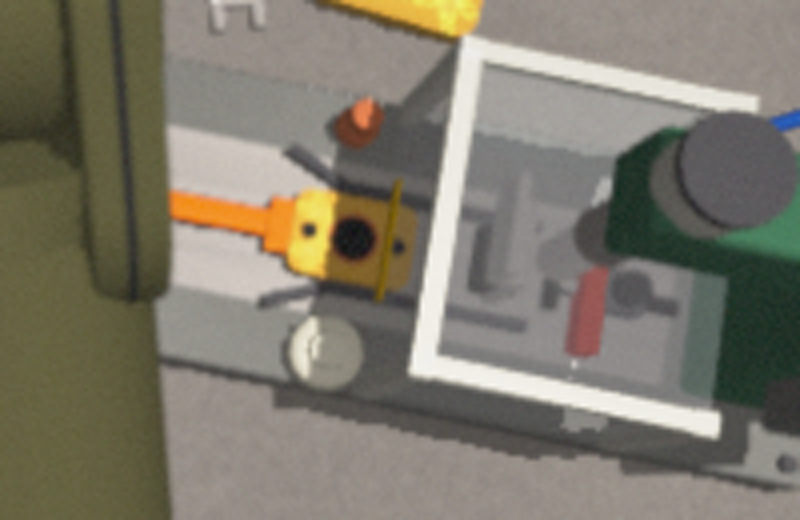

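The flange is between the rails and through the opening, its front at about (412,250) past the yellow edge. I'm going on to just before the roller.

Emit:
jog_arm --turn '[[0,0,0],[0,0,0],[0,0,0],[0,0,0],[0,0,0],[0,0,0],[0,0,0],[0,0,0],[0,0,0],[0,0,0]]' --translation '[[-0.005,0,0],[-0.01,-0.0005,0],[-0.015,-0.001,0],[-0.02,-0.001,0],[-0.025,-0.001,0],[-0.03,-0.001,0],[-0.035,-0.001,0],[-0.04,-0.001,0],[-0.045,-0.001,0],[-0.05,-0.001,0]]' --grip '[1,1,1,1,1,1,1,1,1,1]'

```text
clock: 11.92
tool_pos: [0.5345, -0.0069, 0.0696]
eef_rot: [0.766, 0.643, 0.001, -0.001]
contact_force: [1.4, 9.7, 1.2]
opening: 0.286
finger_force: 40.0
```

Emit:
jog_arm --turn '[[0,0,0],[0,0,0],[0,0,0],[0,0,0]]' --translation '[[-0.003,0,0],[-0.006,0,0],[-0.009,0,0],[-0.012,0,0]]' --grip '[1,1,1,1]'

```text
clock: 12.42
tool_pos: [0.5322, -0.0189, 0.0696]
eef_rot: [0.766, 0.643, 0.001, -0.001]
contact_force: [1.9, 9.4, 3.1]
opening: 0.293
finger_force: 40.0
```

Emit:
jog_arm --turn '[[0,0,0],[0,0,0],[0,0,0],[0,0,0]]' --translation '[[-0.002,0,0],[-0.004,0,0],[-0.006,0,0],[-0.008,0,0]]' --grip '[1,1,1,1]'

```text
clock: 12.92
tool_pos: [0.5308, -0.0267, 0.0697]
eef_rot: [0.766, 0.643, 0.001, -0.001]
contact_force: [2.3, 8.8, 2.3]
opening: 0.29
finger_force: 40.0
```

```bash
python3 - <<'E'
from h import *
np.set_printoptions(precision=4,suppress=True)
rows([(-.002,-.02,0)],.0697)
E
```

```text
now 12.925 [ 0.5308 -0.0267  0.0697] head press x,y -0.0017856475328721507 -0.004188623799159692 rel deg 0.015621792915856147 [2.3083 8.7795 2.3296] push 9.0469866509399
turn 0.0 tr [-0.0158, -0.0002, -0.0001]
```

Emit:
jog_arm --turn '[[0,0,0],[0,0,0],[0,0,0],[0,0,0],[0,0,0]]' --translation '[[-0.002,0,-0.0002],[-0.004,0,-0.0002],[-0.006,0,-0.0002],[-0.008,0,-0.0002],[-0.01,0,-0.0002]]' --grip '[1,1,1,1,1]'

```text
clock: 13.55
tool_pos: [0.5288, -0.0369, 0.0697]
eef_rot: [0.766, 0.643, 0.001, -0.001]
contact_force: [1.8, 8.5, 1.9]
opening: 0.29
finger_force: 40.0
```

```bash
python3 - <<'E'
from h import *
np.set_printoptions(precision=4,suppress=True)
rows([(-.002,-.02,0)],.0697)
u=np.array([np.cos(PA),np.sin(PA)])
for z in (.035,.045,.055):
    print(z,[((ray('top',np.array(p)/4+[309.6,139.6],z)[0,:2]-O)@u).round(4) for p in [(543,293),(577,311),(592,311)]])
a=save('scene','s2')[:,:,::-1]
cv2.imwrite('pics/s2c.png',cv2.resize(a[200:340,130:330],None,fx=4,fy=4,interpolation=cv2.INTER_CUBIC))
E
```

```text
now 13.55 [ 0.5288 -0.0369  0.0697] head press x,y -0.002005951797468448 -0.014640201466554339 rel deg -0.0010482260087489618 [1.7526 8.5452 1.896 ] push 8.719726918753041
turn -0.0 tr [-0.0054, 0.0, -0.0]
0.035 [np.float64(-0.1073), np.float64(-0.131), np.float64(-0.1408)]
0.045 [np.float64(-0.1041), np.float64(-0.1275), np.float64(-0.1373)]
0.055 [np.float64(-0.1008), np.float64(-0.1241), np.float64(-0.1337)]
```

View pics/s2c.png

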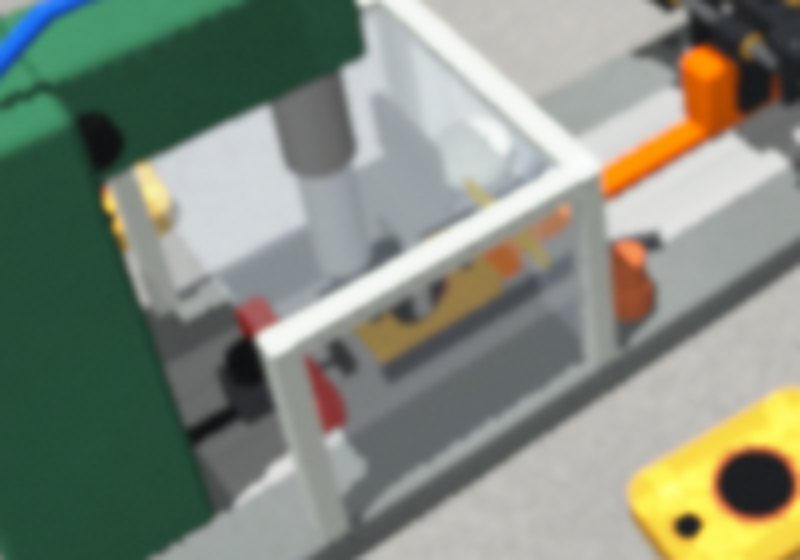

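The scene crop shows the flange's front at about (370,350), the black pad at (340,358) and the red bar behind it, so roughly 10 mm remain. From here I go slowly and watch the force.

Emit:
jog_arm --turn '[[0,0,0],[0,0,0],[0,0,0],[0,0,0]]' --translation '[[-0.001,0,0],[-0.002,0,0],[-0.003,0,0],[-0.004,0,0]]' --grip '[1,1,1,1]'

```text
clock: 14.1
tool_pos: [0.5281, -0.0408, 0.0697]
eef_rot: [0.766, 0.643, 0.001, -0.001]
contact_force: [2.1, 7.8, 2.0]
opening: 0.295
finger_force: 40.0
```

Emit:
jog_arm --turn '[[0,0,0],[0,0,0]]' --translation '[[-0.0005,0,0],[-0.001,0,0]]' --grip '[1,1]'

```text
clock: 14.35
tool_pos: [0.5279, -0.0418, 0.0697]
eef_rot: [0.766, 0.643, 0.001, -0.001]
contact_force: [0.9, 9.3, 1.9]
opening: 0.292
finger_force: 40.0
```

Emit:
jog_arm --turn '[[0,0,0],[0,0,0],[0,0,0]]' --translation '[[-0.0005,0,0],[-0.001,0,0],[-0.0015,0,0]]' --grip '[1,1,1]'

```text
clock: 14.72
tool_pos: [0.5276, -0.0433, 0.0697]
eef_rot: [0.766, 0.643, 0.001, -0.001]
contact_force: [1.7, 7.8, 1.7]
opening: 0.29
finger_force: 40.0
```

Emit:
jog_arm --turn '[[0,0,0],[0,0,0],[0,0,0]]' --translation '[[-0.0005,0,0],[-0.001,0,0],[-0.0015,0,0]]' --grip '[1,1,1]'

```text
clock: 15.1
tool_pos: [0.5274, -0.0447, 0.0697]
eef_rot: [0.766, 0.643, 0.001, -0.001]
contact_force: [1.1, 7.4, 1.8]
opening: 0.29
finger_force: 40.0
```

Emit:
jog_arm --turn '[[0,0,0],[0,0,0],[0,0,0]]' --translation '[[-0.0005,0,0],[-0.001,0,0],[-0.0015,0,0]]' --grip '[1,1,1]'

```text
clock: 15.48
tool_pos: [0.5271, -0.0462, 0.0697]
eef_rot: [0.766, 0.643, 0.001, -0.001]
contact_force: [1.0, 9.0, 1.4]
opening: 0.289
finger_force: 40.0
```

Emit:
jog_arm --turn '[[0,0,0],[0,0,0],[0,0,0]]' --translation '[[-0.0005,0,0],[-0.001,0,0],[-0.0013,0,0]]' --grip '[1,1,1]'

```text
clock: 15.85
tool_pos: [0.5269, -0.0475, 0.0697]
eef_rot: [0.766, 0.643, 0.001, -0.001]
contact_force: [1.3, 8.7, 2.9]
opening: 0.292
finger_force: 40.0
```

Emit:
jog_arm --turn '[[0,0,0],[0,0,0],[0,0,0]]' --translation '[[-0.0005,0,0],[-0.001,0,0],[-0.0013,0,0]]' --grip '[1,1,1]'

```text
clock: 16.23
tool_pos: [0.5267, -0.0481, 0.0697]
eef_rot: [0.766, 0.643, 0.001, -0.001]
contact_force: [1.5, 10.3, 2.2]
opening: 0.295
finger_force: 40.0
```

Emit:
jog_arm --turn '[[0,0,0],[0,0,0]]' --translation '[[-0.0003,0,0],[-0.0006,0,0]]' --grip '[1,1]'

```text
clock: 16.48
tool_pos: [0.5267, -0.0482, 0.0697]
eef_rot: [0.766, 0.643, 0.001, -0.001]
contact_force: [2.2, 10.6, 1.1]
opening: 0.29
finger_force: 40.0
```

Emit:
jog_arm --turn '[[0,0,0],[0,0,0],[0,0,0]]' --translation '[[-0.0005,0,0],[-0.001,0,0],[-0.001,0,0]]' --grip '[1,1,1]'

```text
clock: 16.85
tool_pos: [0.5267, -0.0485, 0.0697]
eef_rot: [0.766, 0.643, 0.002, -0.002]
contact_force: [2.2, 12.7, 1.8]
opening: 0.292
finger_force: 40.0
```

Emit:
jog_arm --turn '[[0,0,0],[0,0,0],[0,0,0]]' --translation '[[-0.0005,0,0],[-0.001,0,0],[-0.001,0,0]]' --grip '[1,1,1]'

```text
clock: 17.23
tool_pos: [0.5267, -0.0487, 0.0697]
eef_rot: [0.765, 0.644, 0.002, -0.002]
contact_force: [0.9, 13.4, 1.9]
opening: 0.294
finger_force: 40.0
```

Emit:
jog_arm --turn '[[0,0,0],[0,0,0],[0,0,0]]' --translation '[[-0.0007,0,0],[-0.0014,0,0],[-0.0014,0,0]]' --grip '[1,1,1]'

```text
clock: 17.6
tool_pos: [0.5266, -0.049, 0.0698]
eef_rot: [0.765, 0.644, 0.003, -0.002]
contact_force: [1.4, 15.3, 2.3]
opening: 0.29
finger_force: 40.0
```

```bash
python3 - <<'E'
from h import *
rows([],.07); f=[]
for _ in range(4):
    cams.snapshot('top'); f.append(r.get_state()['contact_force'])
print(np.mean(f,0),np.std(f,0))
E
```

```text
now 17.6 [ 0.5266407  -0.04899322  0.06976333] head press x,y -0.0014990165160085932 -0.02688401470724381 rel deg 0.1644015597850795 [ 1.43383103 15.30417689  2.33014688] push 15.320654198494514
[ 1.97110512 15.78415222  2.15503343] [0.74762141 0.7710738  0.25300912]
```

Emit:
jog_arm --turn '[[0,0,0],[0,0,0],[0,0,0],[0,0,0],[0,0,0]]' --translation '[[-0.0005,0,0],[-0.001,0,0],[-0.001,0,0],[-0.001,0,0],[-0.001,0,0]]' --grip '[1,1,1,1,1]'

```text
clock: 18.42
tool_pos: [0.5266, -0.0492, 0.0698]
eef_rot: [0.765, 0.644, 0.003, -0.003]
contact_force: [1.2, 17.5, 2.0]
opening: 0.291
finger_force: 40.0
```

```bash
python3 - <<'E'
from h import *
rows([],.07); f=[]
for _ in range(6):
    cams.snapshot('top'); f.append(r.get_state()['contact_force'])
print(np.mean(f,0),np.std(f,0))
E
```

```text
now 18.425 [ 0.52663361 -0.04915956  0.06980344] head press x,y -0.0013614923009475529 -0.027048697680331562 rel deg 0.19945369147684924 [ 1.24413961 17.46531468  2.03031313] push 17.416019882719322
[ 2.01319593 17.08885319  2.76451573] [0.48079937 0.44165097 0.28402895]
```

Emit:
jog_arm --turn '[[0,0,0],[0,0,0],[0,0,0],[0,0,0],[0,0,0],[0,0,0],[0,0,0],[0,0,0],[0,0,0],[0,0,0],[0,0,0],[0,0,0],[0,0,0],[0,0,0],[0,0,0]]' --translation '[[0.002,0,0],[0.005,0,0],[0.01,0,0],[0.018,0,0],[0.03,0,0],[0.045,0,0],[0.065,0,0],[0.085,0,0],[0.105,0,0],[0.125,0,0],[0.145,0,0],[0.17,0,0],[0.19,0,-0.04],[0.2,0,-0.085],[0.2,0,-0.085]]' --grip '[1,1,1,1,1,1,1,1,1,1,1,1,1,1,1]'

```text
clock: 20.6
tool_pos: [0.5628, 0.1448, 0.1575]
eef_rot: [0.766, 0.643, 0.004, 0.001]
contact_force: [-0.4, 0.7, -2.4]
opening: 0.291
finger_force: 40.0
```

```bash
python3 - <<'E'
from h import *
np.set_printoptions(precision=4,suppress=True)
s=r.get_state(); rows([],.07); M=R.from_quat(s['eef_rot']).as_matrix(); print(M)
# where to set stick: TCP back at pickup pose
T=np.array([.4875,.3437,.155]); print('tr',(M.T@(T-s['tool_pos'])).round(4),'turn',R.from_matrix(M.T@np.array([[-.091,.9959,0],[.9959,.091,0],[0,0,-1]])).as_rotvec().round(3))
im=save('top','t7')[:,:,::-1]
cv2.imwrite('pics/c7.png',np.vstack([cv2.resize(im[150:250,340:500],None,fx=4,fy=4,interpolation=cv2.INTER_CUBIC)]))
E
```

```text
now 20.6 [0.5628 0.1448 0.1575] head press x,y 0.00019571201159886102 0.17023892942813232 rel deg 0.09502009043072343 [-0.3873  0.7312 -2.3579] push 0.652857516242317
[[ 0.172   0.9851  0.0065]
 [ 0.9851 -0.172   0.0036]
 [ 0.0046  0.0057 -1.    ]]
tr [ 0.183  -0.1084  0.0028] turn [ 0.006 -0.004 -0.264]
```

View pics/c7.png

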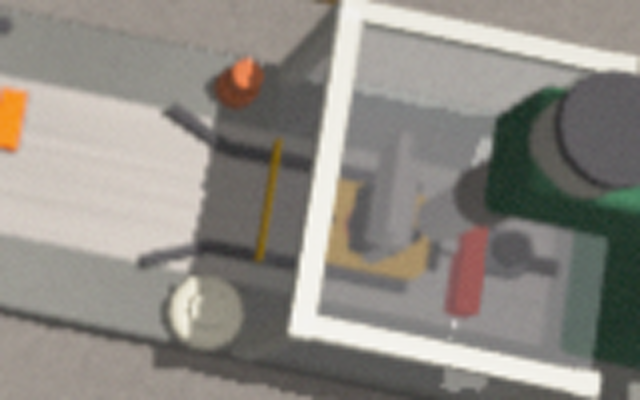

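The flange stays at the pad, its front edge at about (430,262) with the pad at (436,258), square between the rails, and nothing else has moved. I'm taking the stick to above the tray.

Emit:
jog_arm --turn '[[0.006,-0.004,-0.13],[0.006,-0.004,-0.264],[0.006,-0.004,-0.264],[0.006,-0.004,-0.264],[0.006,-0.004,-0.264],[0.006,-0.004,-0.264],[0.006,-0.004,-0.264]]' --translation '[[0.04,-0.024,0.001],[0.09,-0.053,0.002],[0.14,-0.083,0.003],[0.183,-0.1084,0.003],[0.183,-0.1084,0.003],[0.183,-0.1084,0.003],[0.183,-0.1084,0.003]]' --grip '[1,1,1,1,1,1,1]'

```text
clock: 21.52
tool_pos: [0.4867, 0.3382, 0.151]
eef_rot: [0.676, 0.736, -0.005, -0.001]
contact_force: [0.1, -0.5, -2.0]
opening: 0.289
finger_force: 40.0
```

```bash
python3 - <<'E'
from h import *
np.set_printoptions(precision=4,suppress=True)
s=r.get_state(); M=R.from_quat(s['eef_rot']).as_matrix(); print(s['tool_pos'],M)
T=np.array([.4875,.3437,.0453]); print('tr',(M.T@(T-s['tool_pos'])).round(4))
for c in ['top','wrist']:
    cams.snapshot(c)
    for n in ['stick','tray']:
        for d in models.place_of(c,n)[:1]: print(c,n,d['p'],np.array(d['position']))
E
```

```text
[0.4867 0.3382 0.151 ] [[-0.0848  0.9964 -0.0069]
 [ 0.9964  0.0848 -0.0059]
 [-0.0053 -0.0074 -1.    ]]
tr [0.006  0.0021 0.1057]
top stick 0.67 [0.4856 0.3375 0.111 ]
top tray 0.8 [0.4934 0.2861 0.0025]
wrist stick 0.67 [0.4857 0.3393 0.1152]
```

Emit:
jog_arm --turn '[[0,0,0],[0,0,0],[0,0,0],[0,0,0],[0,0,0],[0,0,0]]' --translation '[[0.003,0.001,0.04],[0.006,0.001,0.08],[0.006,0.001,0.098],[0.006,0.001,0.102],[0.006,0.001,0.104],[0.006,0.001,0.104]]' --grip '[1,1,1,1,1,1]'

```text
clock: 22.58
tool_pos: [0.4867, 0.3466, 0.0488]
eef_rot: [0.675, 0.737, -0.002, -0.001]
contact_force: [0.2, 0.2, -1.8]
opening: 0.291
finger_force: 40.0
```

Emit:
jog_arm --turn '[[0,0,0],[0,0,0],[0,0,0],[0,0,0]]' --translation '[[-0.002,0,0.002],[-0.002,0,0.0035],[-0.002,0,0.004],[-0.002,0,0.004]]' --grip '[1,1,1,1]'

```text
clock: 23.08
tool_pos: [0.4864, 0.344, 0.0447]
eef_rot: [0.675, 0.737, -0.003, -0.001]
contact_force: [-1.2, -1.0, 5.5]
opening: 0.292
finger_force: 40.0
```

Resting on the floor. I'm releasing slowly and rising.

Emit:
jog_arm --turn '[[0,0,0],[0,0,0],[0,0,0],[0,0,0],[0,0,0],[0,0,0],[0,0,0],[0,0,0],[0,0,0],[0,0,0],[0,0,0],[0,0,0],[0,0,0]]' --translation '[[0,0,-0.0005],[0,0,-0.0005],[0,0,-0.0005],[0,0,-0.0005],[0,0,-0.0005],[0,0,-0.0005],[0,0,-0.03],[0,0,-0.07],[0,0,-0.12],[0,0,-0.16],[0,0,-0.16],[0,0,-0.16],[0,0,-0.16]]' --grip '[0.8,0.6,0.4,0.2,0,0,0,0,0,0,0,0,0]'

```text
clock: 24.7
tool_pos: [0.4862, 0.3443, 0.2022]
eef_rot: [0.675, 0.738, -0.005, -0.001]
contact_force: [0.3, -0.8, 0.2]
opening: 1.001
finger_force: 0.0
```

```bash
python3 - <<'E'
from h import *
np.set_printoptions(precision=4,suppress=True)
for c in ['top','wrist']:
    save(c,'end_'+c)
    for n in ['stick','tray','stick_grip']:
        for d in models.place_of(c,n)[:1]: print(c,n,d['p'],np.array(d['position']))
a=cv2.imread('pics/end_top.png'); b=cv2.imread('pics/end_wrist.png')
A=cv2.resize(a[150:250,340:500],None,fx=3.75,fy=3.0)[:, :480]
A=cv2.resize(a[150:250,340:500],(400,250)); B=cv2.resize(b,(400,250)); cv2.imwrite('pics/end.png',np.hstack([A,B]))
print(r.get_state()['clock'])
E
```

```text
top stick 0.62 [0.481  0.3461 0.0052]
top tray 0.76 [ 0.4932  0.286  -0.0009]
top stick_grip 0.92 [0.4843 0.3455 0.049 ]
wrist stick 0.59 [0.4905 0.3414 0.0073]
wrist tray 0.68 [0.4938 0.2882 0.0018]
wrist stick_grip 0.75 [0.4853 0.3433 0.0411]
25.1
```

View pics/end.png

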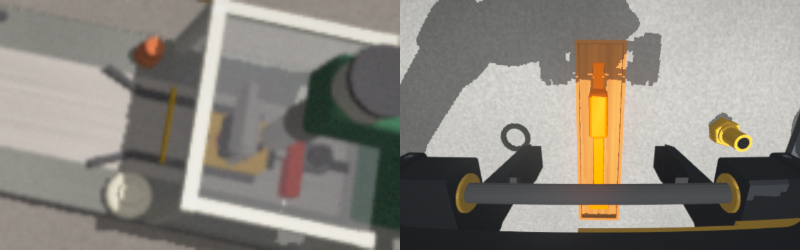

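The left half shows the flange at (235,150) against the pad at (273,158). The right half shows the stick at (598,140), lying straight in its tray with the gripper clear. I'm handing in.

```bash
python3 -c "
from plant import r
print(r.finish_job())"
```

```text
the job is handed in; nothing more can be done
None
```

The job is handed in, though no verdict came back: the flange sits square against the stop, pressed with about 9 N by my estimate from the wrist force, and the stick lies back in its tray with no other fitting seen to move.

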